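# Lay out the bench for soldering the printer's logic board

### The job

Lay out the soldering job round the green circuit board; leave the board and the black tip cleaner where they are. With the board's white connector at your left, set the print head in front of the board (on your side), its long side parallel to the board's long side, and the open flux tin behind the board, each centred on the board with a gap of about 3 cm to its edge; then set the white lid squarely on top of the flux tin. Stand the solder reel midway between the board and the tip cleaner, on the line through their centres.

Things in the scene. Friction and masses are not known exactly. Their poses are not given: they have to be found in the camera images.
- board: Green logic board lying loose on the bench, 60 (its x) x 90 (its y) mm, 2 mm thick, components up to 15 mm high; stays where it is. Origin: middle of its underside. +y points to the end with the white connector (to the robot's left within 21 degrees), +x to the far side (behind), -x to the near side (in front). Gaps count from its long edges, x = +30 and -30 mm.
- tip_cleaner: Round black tip cleaner with brass wool on top, 72 mm across, 51 mm high; stays where it is, about 220 mm from the board, to the left or to the right of it. Origin: centre of its underside; yaw has no meaning.
- head: Removed print head: black box with a tan plate on top, 44 (its x) x 64 (its y) mm at the sides that are gripped, 35 mm high, 0.11 kg. Origin: middle of its underside; y is its long side, z up. A gap of 30 mm in front of the board puts its origin at x = -82 mm, y = 0 in the board's frame.
- flux_pot: Open round white flux tin with brown paste in it, 50 mm diameter, 16 mm high, 0.05 kg. Origin: centre of its underside; yaw has no meaning. A gap of 30 mm behind the board puts its origin at x = +85 mm, y = 0 in the board's frame.
- pot_lid: Round white lid of the flux tin, a flat disc 52 mm in diameter, 12 mm high, 0.02 kg. It lies on the bench; on the tin it rests on the rim, its underside 16 mm above the tin's underside (it does not slip over it). Origin: centre of its underside; yaw has no meaning.
- reel: Solder reel standing on its blue flange, 54 mm diameter, 39 mm high to the top flange (the wire's loose end stands up to 42 mm), 0.12 kg. Origin: underside, 5 mm off the reel's axis; the axis lies at x = -5 mm, y = 0 in its frame.
- reel_center (a point): Point on the solder reel's axis at its underside.
- mid (a point): Bare point on the bench midway between the centres of the board and the tip cleaner; nothing marks it.

How it is judged:
By the outcome, as a careful person would: the job done as asked, in the order asked, and still so for the second after the job is handed in, with the robot touching nothing.
It also fails if it takes over 99 s, if anything falls off the work surface, if the arm or the gripper's body presses on something with over 40 N, if the wrist force passes 120 N, or if a joint passes its speed limit or range.

### The arm

A 7-joint arm with a two-finger parallel gripper is mounted at the origin on a cart in front of the work surface, level with it; the furniture and walls round the work are solid. World frame = base frame: x ahead of the robot, y to its left, z up, the work surface at z = 0. Lengths are in mm, angles in rad, forces in N, time in s.
With the tool pointing down it reaches from about 425 to 950 mm from the base axis. Payload 4.7 kg.
Tool frame: the origin (TCP) lies midway between the tips of the shut fingers; the grasp point (between the pads) lies 19 mm behind it; z points along the fingers, y is the line along which they close (so a half turn about z gives the same grasp; the last joint's range is limited). The gripper opens to 87 mm and grips with 3 to 60 N. Pads are 19 mm wide; open, the fingers measure 117 mm over their backs; the gripper's body (75 mm by 190 mm) begins 51 mm behind the grasp point.
Start: joints at [1.27, 0.469, -0.049, 1.532, 0.024, 1.141, -0.082], TCP at [181.261, -650.226, 222.573] pointing down, gripper open.
Joint ranges: [-2.59, 2.59], [-0.33, 1.99], [-1.39, 1.29], [0.1, 2.45], [-1.04, 4.18], [0.21, 1.99], [-2.66, 2.66]. Speed limits (rad/s): [2.57, 2.57, 3.14, 3.14, 3.14, 3.14, 3.14].

### API

Orientations are given as a rotation vector (axis times angle).
In Python, from cell import env gives the robot as it stands. The module is installed in compiled form; this text tells all that it offers.
- The arm moves only by the tool play_rows, never from a script. Its argument "series" is a list of rows, each a list of 7 numbers: the shift along the world's x, y, z normalised to -1 to 1, where 1 is 0.4 m, then the turn, a rotation vector about the world's x, y, z normalised to -1 to 1, where 1 is 360 degrees, then the opening, from 0 (shut) to 1 (fully open). A call has exactly 8 rows; each row is the pose to reach, as a shift and turn from the pose commanded when the call began, turning the shorter way round; what a row does not reach only later rows make up. A row lasts 1/12 s, in which the tool goes at most 41.7 mm and 7.16 degrees, less where a joint would pass 70% of its speed; a pose out of reach is approached as far as the arm can. A call with a number of a shift or a turn outside -1 to 1 is refused whole. A call with a gripper value outside its range is refused whole. The fingers move at their own pace and stop on an object; the grip force is fixed at half the most. Time passes only in rows, so rows that repeat a pose let the fingers close, or fill a call up. It gives the time, the measured TCP pose, the force, the opening and the grip force at its end, in the units of the state.
- env.state(): the state, without advancing time (a new reading comes with each control period).
- env.snapshot(name): name is "scene" or "top" or "wrist"; returns a dict with "image" (480x640x3 uint8, red, green, blue), "mtx" (3x3 intrinsics, pixels), "pose" (4x4, takes a point from camera to world coordinates); the wrist camera has in their place "mount" (4x4, takes a point from camera to tool coordinates, whose origin is the TCP and whose axes are the flange's). Camera axes: x right, y up, looking along -z (the intrinsics and any distortion apply to the point x, -y, -z); pixel columns grow to the right and rows downward; lengths in mm; the calibration is good to about 2 mm. A picture is of the moment at which its call begins: read the wrist's pose just before it. There is no depth.
- env.hand_in(): hands the job in; it is judged then, once.
The state is a dict: "clock": time; "joint_pos": joint angles; "qvel": joint speeds; "tau": joint torques, N m; "tcp_pos": TCP position; "orientation": TCP orientation; "force": force on the tool from outside, world axes, zero at the start; "torque": the same for the moment, N m; "gripper_width": finger opening in mm; "grip_force": force on a finger pad.
Only numpy, scipy, OpenCV 4.12 (cv2) and the standard library are available. Lean on these libraries where they do the work, as an engineer would, in place of code of your own. Each camera call takes 0.05 s, during which the arm holds its last target. There are 200 camera calls.

## Working session

There is one attempt and no reset: what is moved stays moved. The work goes in short steps, Python scripts to look and compute and a tool call to move; the robot and the scene stay as the last step left them, time stands still between calls to the robot, and variables do not carry over. Pictures are saved under pics/ and viewed, at most 14 in all, crops included, and the job is handed in when it is done.

Besides the shell and the picture viewer there is one more tool, called after "Call:" as a command line: name --pt "numbers of a row" for each row, then --argument value for the rest. play_rows: Moves the arm, as the interface text tells. Its arguments: {"type":"object","properties":{"series":{"type":"array"}},"required":["series"]}

```bash
mkdir -p pics
cat > h.py <<'E'
import numpy as np, cv2
from cell import env
from scipy.spatial.transform import Rotation as R
def snap(n):
    s=env.state(); d=env.snapshot(n)
    if 'pose' not in d:
        T=np.eye(4);T[:3,:3]=R.from_rotvec(s['orientation']).as_matrix();T[:3,3]=s['tcp_pos'];d['pose']=T@d['mount']
    return d
def ray(d,uv):
    K=np.array(d['mtx']);p=np.linalg.inv(K)@[uv[0],uv[1],1];P=np.array(d['pose'])
    v=P[:3,:3]@[p[0],-p[1],-p[2]];return P[:3,3],v/np.linalg.norm(v)
def plane(d,uv,z):
    o,v=ray(d,uv);return o+v*(z-o[2])/v[2]
def proj(d,X):
    P=np.array(d['pose']);c=P[:3,:3].T@(np.array(X)-P[:3,3]);q=np.array(d['mtx'])@[c[0],-c[1],-c[2]];return q[:2]/q[2]
def tri(d1,u1,d2,u2):
    o1,a=ray(d1,u1);o2,b=ray(d2,u2);t=np.linalg.lstsq(np.c_[a,-b],o2-o1,rcond=None)[0]
    p,q=o1+t[0]*a,o2+t[1]*b;return (p+q)/2,np.linalg.norm(p-q)
def save(d,n): cv2.imwrite('pics/'+n+'.png',d['image'][:,:,::-1])
E
python3 - <<'E'
from h import *
np.set_printoptions(precision=3,suppress=True)
for n in('scene','top','wrist'):
    d=snap(n);save(d,n+'0');print(n,{k:v for k,v in d.items() if k!='image'})
print(env.state())
E
```

```text
scene {'mtx': array([[438.512,   0.   , 317.772],
       [  0.   , 438.512, 239.099],
       [  0.   ,   0.   ,   1.   ]]), 'pose': array([[ -0.86 ,   0.254,  -0.444,  54.222],
       [ -0.511,  -0.437,   0.74 , 859.804],
       [ -0.006,   0.863,   0.505, 573.174],
       [  0.   ,   0.   ,   0.   ,   1.   ]])}
top {'mtx': array([[444.099,   0.   , 317.931],
       [  0.   , 444.099, 235.624],
       [  0.   ,   0.   ,   1.   ]]), 'pose': array([[  0.002,   0.997,  -0.074, 440.007],
       [ -1.   ,   0.004,   0.026,  65.011],
       [  0.026,   0.074,   0.997, 903.78 ],
       [  0.   ,   0.   ,   0.   ,   1.   ]])}
wrist {'mtx': array([[392.678,   0.   , 325.645],
       [  0.   , 392.678, 231.209],
       [  0.   ,   0.   ,   1.   ]]), 'mount': array([[  -0.   ,    0.953,    0.302,   83.832],
       [   1.   ,    0.   ,    0.   ,    0.425],
       [   0.   ,    0.302,   -0.953, -162.69 ],
       [   0.   ,    0.   ,    0.   ,    1.   ]]), 'pose': array([[   0.268,    0.918,    0.291,  262.015],
       [  -0.963,    0.256,    0.079, -627.898],
       [  -0.002,   -0.302,    0.953,  384.295],
       [   0.   ,    0.   ,    0.   ,    1.   ]])}
{'clock': 0.15, 'joint_pos': array([ 1.27 ,  0.469, -0.049,  1.533,  0.024,  1.141, -0.082]), 'qvel': array([ 0.001, -0.001,  0.001, -0.002, -0.   , -0.002, -0.001]), 'tau': array([  0.   , -50.843,  -0.081, -23.642,  -0.061,   0.036,   0.   ]), 'tcp_pos': array([ 181.102, -649.784,  221.731]), 'orientation': array([-3.111, -0.425,  0.   ]), 'force': array([-0.74 ,  0.218, -0.321]), 'torque': array([ 0.015, -0.013,  0.017]), 'grip_force': 0.0, 'gripper_width': 87.24529862909611}
```

View pics/scene0.png

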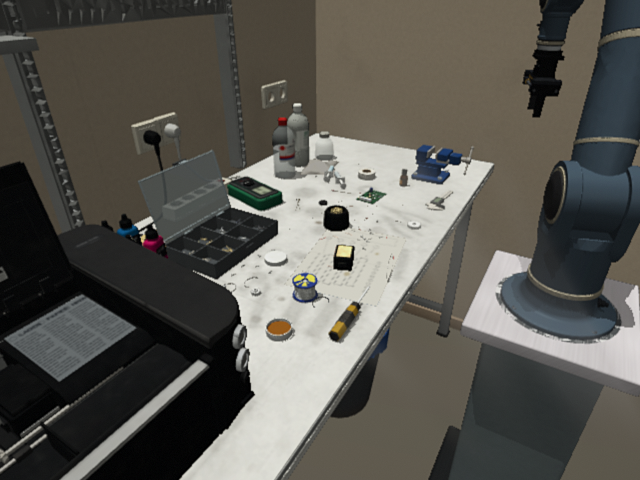

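View pics/top0.png

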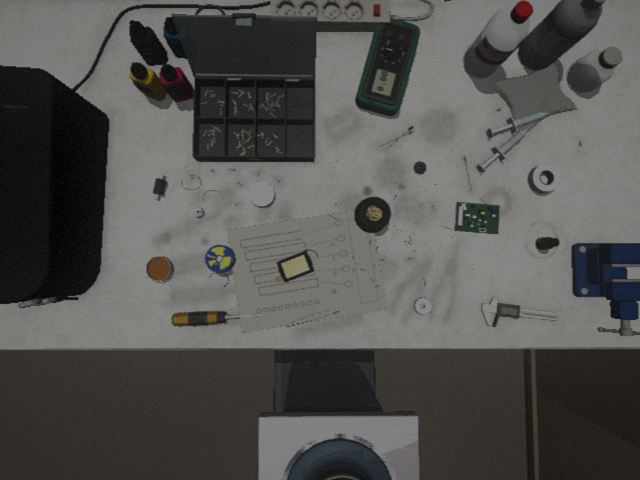

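The scene and top views show these objects (top-view pixels): board about (477,217) with its white connector at left, cleaner (373,214), head (295,266), lid (262,194), reel (220,259), flux tin (159,269).

```bash
cat > m.py <<'E'
from h import *
np.set_printoptions(precision=1,suppress=True)
def blob(im,box,lo,hi):
    x0,y0,x1,y1=box;h=cv2.cvtColor(im[y0:y1,x0:x1],cv2.COLOR_RGB2HSV)
    m=cv2.inRange(h,lo,hi);m=cv2.morphologyEx(m,cv2.MORPH_CLOSE,np.ones((5,5)))
    cs=cv2.findContours(m,cv2.RETR_EXTERNAL,cv2.CHAIN_APPROX_NONE)[0]
    return max(cs,key=cv2.contourArea)+np.array([x0,y0])
def cen(c):
    M=cv2.moments(c);return M['m10']/M['m00'],M['m01']/M['m00']
E
python3 - <<'E'
from m import *
t=snap('top');s=snap('scene')
G=((40,80,30),(90,255,255));Y=((18,40,130),(40,180,255));BR=((5,100,80),(22,255,255));BL=((95,80,40),(130,255,255));BK=((0,0,0),(180,255,60))
W=((0,0,175),(180,40,255))
# name: topbox, scenebox, range, height
L={'board':((445,190,510,245),(350,180,395,210),G,2),'head':((275,245,320,290),(325,235,365,275),Y,35),
'flux':((140,250,180,290),(260,312,300,345),BR,13),'reel':((200,238,240,280),(288,265,322,304),BL,39),'cleaner':((350,190,397,240),(318,200,355,235),BK,51),'lid':((246,176,278,212),(262,246,290,268),W,12)}
for k,(b,c,r,z) in L.items():
    A=blob(t['image'],b,*r);B=blob(s['image'],c,*r)
    P,e=tri(t,cen(A),s,cen(B));pl=np.array([plane(t,p[0],z) for p in A])[:,:2].astype(np.float32)
    print(k,cen(A),'tri',P,e,'top',plane(t,cen(A),z),'scn',plane(s,cen(B),z),'rect',cv2.minAreaRect(pl))
E
python3 - <<'E'
import cv2,numpy as np
t=cv2.imread('pics/top0.png');s=cv2.imread('pics/scene0.png')
a=cv2.resize(t[170:300,140:400],None,fx=3,fy=3,interpolation=2);b=cv2.resize(t[170:250,440:540],None,fx=2,fy=2);
a=a.copy();a[:160,580:]=b[:160,:200];cv2.imwrite('pics/z.png',a)
E
```

```text
board (481.07294429708224, 217.709991158267) tri [ 545.9 -295.1    0.4] 1.6666950583925888 top [ 544.9 -294.8    2. ] scn [ 545.2 -291.5    2. ] rect ((545.2373657226562, -286.12811279296875), (86.50987243652344, 55.630367279052734), 85.5495376586914)
head (294.94354838709677, 266.28225806451616) tri [445.4  87.9  35.9] 2.8964077987623207 top [444.1  87.3  35. ] scn [447.4  87.2  35. ] rect ((444.1214904785156, 87.24372863769531), (29.031265258789062, 44.66230392456055), 21.31055450439453)
flux (158.78944844124698, 268.32997601918464) tri [440.8 358.3  12.9] 2.692949138400328 top [439.7 357.5  13. ] scn [442.  358.9  13. ] rect ((439.36700439453125, 358.081787109375), (41.52520751953125, 41.416934967041016), 0.1352386623620987)
reel (219.29413447782545, 258.2137339055794) tri [460.8 235.4  33.2] 2.926576206303496 top [459.4 233.5  39. ] scn [457.8 242.6  39. ] rect ((459.87469482421875, 233.07101440429688), (50.26347351074219, 55.863590240478516), 0.091956727206707)
cleaner (372.09698238269664, 214.39577882435023) tri [549.2 -65.3  24.6] 2.835532235529561 top [544.7 -62.   51. ] scn [526.6 -20.2  51. ] rect ((545.0982055664062, -62.34251403808594), (67.12239074707031, 69.333740234375), 44.9294548034668)Traceback (most recent call last):
  File "<stdin>", line 9, in <module>
  File "m.py", line 7, in blob
    return max(cs,key=cv2.contourArea)+np.array([x0,y0])
           ~~~^^^^^^^^^^^^^^^^^^^^^^^^
ValueError: max() iterable argument is empty
```

View pics/z.png

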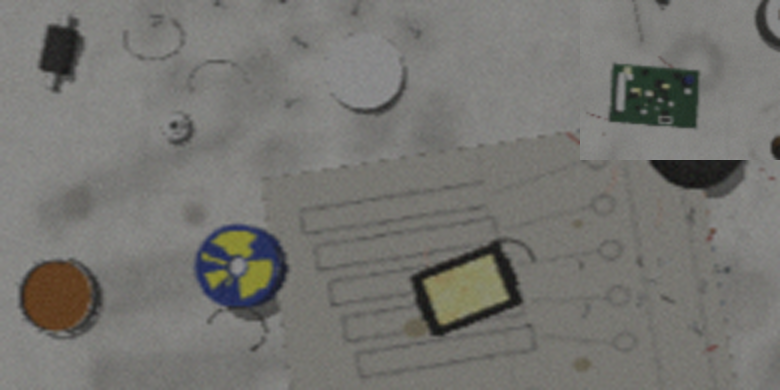

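Call:
play_rows --pt "0.9 1.0 0 0 0 -0.043 1" --pt "0.9 1.0 0 0 0 -0.043 1" --pt "0.9 1.0 0 0 0 -0.043 1" --pt "0.9 1.0 0 0 0 -0.043 1" --pt "0.9 1.0 0 0 0 -0.043 1" --pt "0.9 1.0 0 0 0 -0.043 1" --pt "0.9 1.0 0 0 0 -0.043 1" --pt "0.9 1.0 0 0 0 -0.043 1"

```text
clock: 0.92
tcp_pos: [405.2, -400.7, 222.7]
orientation: [3.141, 0.002, 0.0]
force: [0.9, -0.6, -0.6]
gripper_width: 87.3
grip_force: 0.0
```

Call:
play_rows --pt "0.35 0.55 0 0 0 0 1" --pt "0.35 0.55 0 0 0 0 1" --pt "0.35 0.55 0 0 0 0 1" --pt "0.35 0.55 0 0 0 0 1" --pt "0.35 0.55 0 0 0 0 1" --pt "0.35 0.55 0 0 0 0 1" --pt "0.35 0.55 0 0 0 0 1" --pt "0.35 0.55 0 0 0 0 1"

```text
clock: 1.58
tcp_pos: [546.4, -177.4, 222.6]
orientation: [-3.14, -0.016, -0.002]
force: [0.6, -1.0, -0.9]
gripper_width: 87.0
grip_force: 0.0
```

Run:
```python
from m import *
w=snap('wrist');save(w,'w1');print(env.state()['tcp_pos'],env.state()['orientation'])
u=proj(w,[545,-286,2]);print('board px',u)
x,y=u.astype(int);G=((40,80,30),(90,255,255))
A=blob(w['image'],(max(x-110,0),max(y-80,0),x+110,y+80),*G)
pl=np.array([plane(w,p[0],2) for p in A])[:,:2].astype(np.float32);print(cv2.minAreaRect(pl),cv2.boundingRect(A))
print(proj(w,[545,-62,51]))
```

```text
[ 544.9 -180.7  222.4] [-3.1 -0.   0. ]
board px [435. 198.]
((547.4343872070312, -286.2414855957031), (89.55033874511719, 59.30797576904297), 85.43560791015625) (388, 162, 98, 66)
[194.3 207.7]
```

View pics/w1.png

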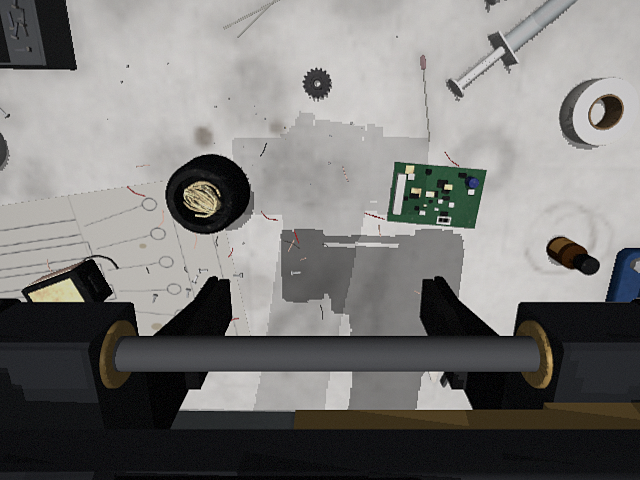

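The wrist view shows the board at about (437,195), connector at its left end, and the cleaner at (208,193), with its brass wool at (203,200). Board measures 89.6x59.3 mm, so the calibration checks out.

Run:
```python
from m import *
w=snap('wrist');t=snap('top');s=snap('scene');print(env.state()['tcp_pos'])
Y=((12,40,90),(40,200,255))
A=blob(w['image'],(165,150,252,237),*Y);B=blob(t['image'],(350,190,397,240),*Y);C=blob(s['image'],(318,200,355,235),*Y)
print(cen(A),cen(B),cen(C));print(tri(w,cen(A),t,cen(B)),tri(w,cen(A),s,cen(C)),tri(t,cen(B),s,cen(C)))
BK=((0,0,0),(180,255,70))
K=blob(w['image'],(160,140,258,240),*BK);print(cv2.boundingRect(K),cv2.fitEllipse(K))
# project model circles bottom/top for candidate centre, compare hull bbox
for c in((545,-62),(547,-62),(547,-64),(549,-62)):
    pts=np.array([proj(w,[c[0]+36*np.cos(a),c[1]+36*np.sin(a),z]) for z in(0,51) for a in np.arange(0,6.3,.05)])
    print(c,pts.min(0),pts.max(0))
print(w['image'][140:240,208].max(1)[::4])
```

```text
[ 543.2 -184.7  222.4]
(197.4057529610829, 197.11472081218275) (374.10730593607303, 212.87785388127853) (336.46413502109704, 209.83122362869196)
(array([550. , -66.7,  40.8]), np.float64(2.6183971425700863)) (array([552.2, -68.4,  47.5]), np.float64(0.9382848152834837)) (array([548.9, -65.7,  49.4]), np.float64(2.267042248162422))
(160, 153, 86, 79) ((202.93853759765625, 192.30780029296875), (76.09024047851562, 85.23355102539062), 72.34049224853516)
(545, -62) [148.4 157.7] [242.9 245.2]
(547, -62) [148.1 155.6] [242.7 243.1]
(547, -64) [150.4 155.6] [244.7 243.1]
(549, -62) [147.8 153.5] [242.6 241. ]
[176 180 191 194   3   8  11  15  29  36  14 157  13  97 220 153 182 145
 137  22   9  29  25 114 186]
```

Call:
play_rows --pt "-0.24 0.68 0 0 0 0.059 1" --pt "-0.24 0.68 0 0 0 0.059 1" --pt "-0.24 0.68 0 0 0 0.059 1" --pt "-0.24 0.68 0 0 0 0.059 1" --pt "-0.24 0.68 0 0 0 0.059 1" --pt "-0.24 0.68 0 0 0 0.059 1" --pt "-0.24 0.68 0 0 0 0.059 1" --pt "-0.24 0.68 0 0 0 0.059 1"

```text
clock: 2.45
tcp_pos: [445.6, 95.3, 223.2]
orientation: [-3.083, -0.594, -0.001]
force: [0.3, -0.3, -0.3]
gripper_width: 87.4
grip_force: 0.0
```

Call:
play_rows --pt "0 0 -0.1 0 0 0 1" --pt "0 0 -0.1 0 0 0 1" --pt "0 0 -0.1 0 0 0 1" --pt "0 0 -0.1 0 0 0 1" --pt "0 0 -0.1 0 0 0 1" --pt "0 0 -0.1 0 0 0 1" --pt "0 0 -0.1 0 0 0 1" --pt "0 0 -0.1 0 0 0 1"

```text
clock: 3.12
tcp_pos: [448.7, 89.4, 183.2]
orientation: [3.087, 0.581, 0.002]
force: [0.1, 0.7, -0.3]
gripper_width: 86.9
grip_force: 0.0
```

```bash
cat >> m.py <<'E'
def look(n):
    w=snap('wrist');save(w,n);s=env.state();print('tcp',s['tcp_pos'],'yaw',yaw(s),'v',np.abs(s['qvel']).max());return w
def yaw(s):
    x=R.from_rotvec(s['orientation']).as_matrix()[:,0];return np.degrees(np.arctan2(x[1],x[0]))
def rect(w,A,z):
    return cv2.minAreaRect(np.array([plane(w,p[0],z) for p in A])[:,:2].astype(np.float32))
E
python3 - <<'E'
from m import *
w=look('w2');u=proj(w,[445,88,35]);print(u)
x,y=u.astype(int);Y=((15,30,120),(40,200,255))
A=blob(w['image'],(x-80,y-60,x+80,y+60),*Y);print(cen(A),plane(w,cen(A),35),rect(w,A,35))
t=snap('top');B=blob(t['image'],(275,245,320,290),*Y);print(tri(w,cen(A),t,cen(B)))
BK=((0,0,0),(180,255,70));A=blob(w['image'],(x-90,y-70,x+90,y+70),*BK);print(cv2.boundingRect(A))
E
```

```text
tcp [448.5  89.5 183. ] yaw 21.31363659211357 v 0.005707526580324897
[325.1 219. ]
(326.075117370892, 217.61271584308108) [446.4  87.7  35. ] ((446.2093505859375, 87.78306579589844), (31.529693603515625, 47.890079498291016), 21.273244857788086)Traceback (most recent call last):
  File "<stdin>", line 5, in <module>
  File "m.py", line 7, in blob
    return max(cs,key=cv2.contourArea)+np.array([x0,y0])
           ~~~^^^^^^^^^^^^^^^^^^^^^^^^
ValueError: max() iterable argument is empty
```

View pics/w2.png

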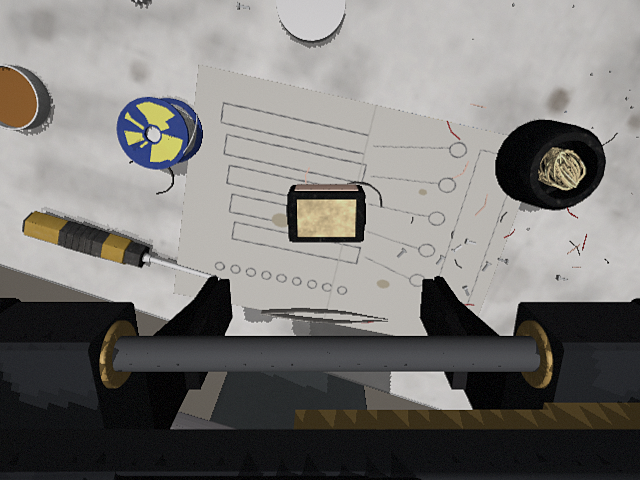

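The head sits at pixel (327,215) square to the gripper, with its body spanning columns 288–366, about 62 mm. I'll descend onto it.

Call:
play_rows --pt "-0.005 -0.004 -0.2 0 0 0 1" --pt "-0.005 -0.004 -0.2 0 0 0 1" --pt "-0.005 -0.004 -0.3 0 0 0 1" --pt "-0.005 -0.004 -0.4 0 0 0 1" --pt "-0.005 -0.004 -0.44 0 0 0 1" --pt "-0.005 -0.004 -0.44 0 0 0 1" --pt "-0.005 -0.004 -0.44 0 0 0 1" --pt "-0.005 -0.004 -0.44 0 0 0 1"

```text
clock: 3.88
tcp_pos: [447.5, 88.5, 7.8]
orientation: [-3.087, -0.582, -0.004]
force: [0.1, -0.0, 0.2]
gripper_width: 87.2
grip_force: 0.0
```

Call:
play_rows --pt "0 0 0 0 0 0 0.4" --pt "0 0 0 0 0 0 0.4" --pt "0 0 0 0 0 0 0.4" --pt "0 0 0 0 0 0 0.4" --pt "0 0 0 0 0 0 0.4" --pt "0 0 0 0 0 0 0.4" --pt "0 0 0 0 0 0 0.4" --pt "0 0 0 0 0 0 0.4"

```text
clock: 4.55
tcp_pos: [446.7, 87.9, 7.2]
orientation: [3.087, 0.581, 0.001]
force: [-0.4, 0.5, 7.7]
gripper_width: 63.9
grip_force: 30.0
```

Call:
play_rows --pt "0 0 0.1 0 0 0 0.4" --pt "0 0 0.2 0 0 0 0.4" --pt "0.048 -0.92 0.35 0 0 -0.072 0.4" --pt "0.048 -0.92 0.35 0 0 -0.072 0.4" --pt "0.048 -0.92 0.35 0 0 -0.072 0.4" --pt "0.048 -0.92 0.35 0 0 -0.072 0.4" --pt "0.048 -0.92 0.35 0 0 -0.072 0.4" --pt "0.048 -0.92 0.35 0 0 -0.072 0.4"

```text
clock: 5.22
tcp_pos: [458.4, -160.4, 127.1]
orientation: [3.139, -0.126, -0.0]
force: [1.2, 0.4, -0.7]
gripper_width: 63.8
grip_force: 30.0
```

Call:
play_rows --pt "0.018 -0.3 0 0 0 0 0.4" --pt "0.018 -0.3 0 0 0 0 0.4" --pt "0.018 -0.3 0 0 0 0 0.4" --pt "0.018 -0.3 0 0 0 0 0.4" --pt "0.018 -0.3 0 0 0 0 0.4" --pt "0.018 -0.3 0 0 0 0 0.4" --pt "0.018 -0.3 0 0 0 0 0.4" --pt "0.018 -0.3 0 0 0 0 0.4"

```text
clock: 5.88
tcp_pos: [466.5, -276.6, 126.7]
orientation: [-3.139, 0.121, 0.0]
force: [-0.1, 0.5, -1.5]
gripper_width: 63.9
grip_force: 30.0
```

```bash
cat >> m.py <<'E'
G=((40,80,30),(90,255,255))
def board(w,b=(546,-286)):
    x,y=proj(w,[*b,2]).astype(int);A=blob(w['image'],(max(x-170,0),max(y-120,0),x+170,y+120),*G)
    print('bbox',cv2.boundingRect(A));r=rect(w,A,2);print('board',r);return r
E
python3 - <<'E'
from m import *
w=look('w3');board(w);print(env.state()['qvel'])
E
```

```text
tcp [ 466.5 -276.9  126.7] yaw -4.43565096715349 v 0.005663642063169571
bbox (265, 65, 132, 89)
board ((547.47998046875, -286.461669921875), (89.5367660522461, 58.7820930480957), 85.5431137084961)
[ 0.  0.  0. -0.  0.  0. -0.]
```

View pics/w3.png

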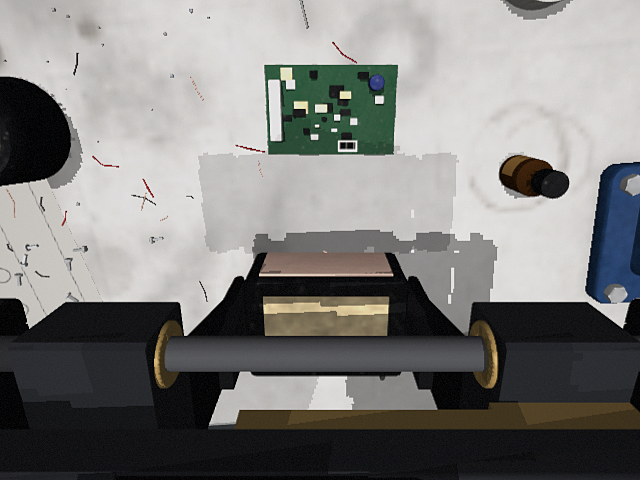

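The board is at (331,110), and the held head sits square between the fingers at about (326,315).

Call:
play_rows --pt "-0.002 -0.008 -0.1 0 0 0 0.4" --pt "-0.002 -0.008 -0.2 0 0 0 0.4" --pt "-0.002 -0.008 -0.25 0 0 0 0.4" --pt "-0.002 -0.008 -0.28 0 0 0 0.4" --pt "-0.002 -0.008 -0.297 0 0 0 0.4" --pt "-0.002 -0.008 -0.297 0 0 0 0.4" --pt "-0.002 -0.008 -0.297 0 0 0 0.4" --pt "-0.002 -0.008 -0.297 0 0 0 0.4"

```text
clock: 6.6
tcp_pos: [466.7, -282.0, 9.1]
orientation: [3.138, -0.125, 0.004]
force: [-0.4, 0.2, 0.0]
gripper_width: 63.6
grip_force: 30.0
```

Call:
play_rows --pt "0 0 0 0 0 0 0.4" --pt "0 0 0 0 0 0 1" --pt "0 0 0 0 0 0 1" --pt "0 0 0 0 0 0 1" --pt "0 0 0 0 0 0 1" --pt "0 0 0 0 0 0 1" --pt "0 0 0 0 0 0 1" --pt "0 0 0 0 0 0 1"

```text
clock: 7.27
tcp_pos: [465.5, -281.7, 7.9]
orientation: [3.139, -0.126, 0.0]
force: [0.2, -0.0, 0.2]
gripper_width: 86.5
grip_force: 0.0
```

Call:
play_rows --pt "0 0 0.1 0 0 0 1" --pt "0 0 0.2 0 0 0 1" --pt "0 0 0.3 0 0 0 1" --pt "0 0 0.4 0 0 0 1" --pt "0 0 0.45 0 0 0 1" --pt "0 0 0.45 0 0 0 1" --pt "0 0 0.45 0 0 0 1" --pt "0 0 0.45 0 0 0 1"

```text
clock: 7.93
tcp_pos: [464.6, -281.3, 186.9]
orientation: [-3.138, 0.126, 0.003]
force: [-0.7, 0.2, 0.1]
gripper_width: 87.0
grip_force: 0.0
```

Run:
```python
from m import *
w=look('w4');board(w);x,y=proj(w,[466,-280,35]).astype(int)
A=blob(w['image'],(x-80,y-60,x+80,y+60),(15,30,120),(40,200,255));print(rect(w,A,35))
```

```text
tcp [ 464.4 -281.2  186.3] yaw -4.583734536437139 v 0.011664183695790722
bbox (270, 70, 109, 74)
board ((547.5541381835938, -286.5045166015625), (89.41120147705078, 58.728790283203125), 85.38932800292969)
((465.4477844238281, -282.0186767578125), (47.912105560302734, 31.633169174194336), 85.404541015625)
```

Call:
play_rows --pt "-0.02 0.8 0 0 0 0 1" --pt "-0.02 0.8 0 0 0 0 1" --pt "-0.02 0.8 0 0 0 0 1" --pt "-0.02 0.8 0 0 0 0 1" --pt "-0.02 0.8 0 0 0 0 1" --pt "-0.02 0.8 0 0 0 0 1" --pt "-0.02 0.8 0 0 0 0 1" --pt "-0.02 0.8 0 0 0 0 1"

```text
clock: 8.65
tcp_pos: [455.8, 42.3, 186.6]
orientation: [-3.138, 0.119, 0.005]
force: [-0.2, -0.5, 0.7]
gripper_width: 86.8
grip_force: 0.0
```

Run:
```python
from m import *
im=cv2.imread('pics/w4.png')
class D(dict):pass
from cell import env
# target px in w1 (tcp 544.9,-180.7,222.4 approx)
d=env.snapshot('wrist');T=np.eye(4);T[:3,:3]=np.diag([1,-1,-1.]);T[:3,3]=[546,-178.5,222.5];d['pose']=T@d['mount']
for p in((423,60),(428,140)):print(plane(d,p,0))
print(env.state()['tcp_pos'])
for p in((631,-293,0),(606,-293,0),(657,-293,0),(631,-268,0),(631,-318,0)):print(proj(d,p))
```

```text
[ 670.2 -266.7    0. ]
[ 599.6 -276.7    0. ]
[455.8  47.5 186.9]
[448.1 105.6]
[445.6 133.1]
[450.7  75.7]
[421.3 105.6]
[474.8 105.5]
```

Call:
play_rows --pt "-0.037 0.775 0 0 0 0 1" --pt "-0.037 0.775 0 0 0 0 1" --pt "-0.037 0.775 0 0 0 0 1" --pt "-0.037 0.775 0 0 0 0 1" --pt "-0.037 0.775 0 0 0 0 1" --pt "-0.037 0.775 0 0 0 0 1" --pt "-0.037 0.775 0 0 0 0 1" --pt "-0.037 0.775 0 0 0 0 1"

```text
clock: 9.37
tcp_pos: [440.3, 353.7, 186.3]
orientation: [-3.137, 0.116, 0.006]
force: [0.1, 0.1, 0.7]
gripper_width: 86.9
grip_force: 0.0
```

Call:
play_rows --pt "0 0 -0.1 0 0 0 1" --pt "0 0 -0.1 0 0 0 1" --pt "0 0 -0.1 0 0 0 1" --pt "0 0 -0.1 0 0 0 1" --pt "0 0 -0.1 0 0 0 1" --pt "0 0 -0.1 0 0 0 1" --pt "0 0 -0.1 0 0 0 1" --pt "0 0 -0.1 0 0 0 1"

```text
clock: 10.03
tcp_pos: [443.2, 348.2, 148.8]
orientation: [-3.138, 0.127, -0.002]
force: [-0.2, -1.1, -0.7]
gripper_width: 86.9
grip_force: 0.0
```

Run:
```python
from m import *
w=look('w5');u=proj(w,[441,358,13]);x,y=u.astype(int);print(u)
A=blob(w['image'],(x-90,y-70,x+90,y+70),(5,100,60),(22,255,255));print(cen(A),cv2.fitEllipse(A))
t=snap('top');B=blob(t['image'],(140,250,180,290),(5,100,60),(22,255,255));P=tri(w,cen(A),t,cen(B));print(P,rect(w,A,13),plane(w,cen(A),13))
for c in((441,358),):
  for r,z in((25,16),(25,0)):
    p=np.array([proj(w,[c[0]+r*np.cos(a),c[1]+r*np.sin(a),z]) for a in np.arange(0,6.3,.1)]);print(p.min(0),p.max(0))
```

```text
tcp [443.1 348.2 148.7] yaw -4.621053253682191 v 0.00570323458035583
[313.5 222.3]
(312.5545903954802, 220.56221751412428) ((312.55169677734375, 220.57078552246094), (52.79411315917969, 56.984649658203125), 92.49358367919922)Traceback (most recent call last):
  File "<stdin>", line 4, in <module>
  File "m.py", line 7, in blob
    return max(cs,key=cv2.contourArea)+np.array([x0,y0])
           ~~~^^^^^^^^^^^^^^^^^^^^^^^^
ValueError: max() iterable argument is empty
```

View pics/w5.png

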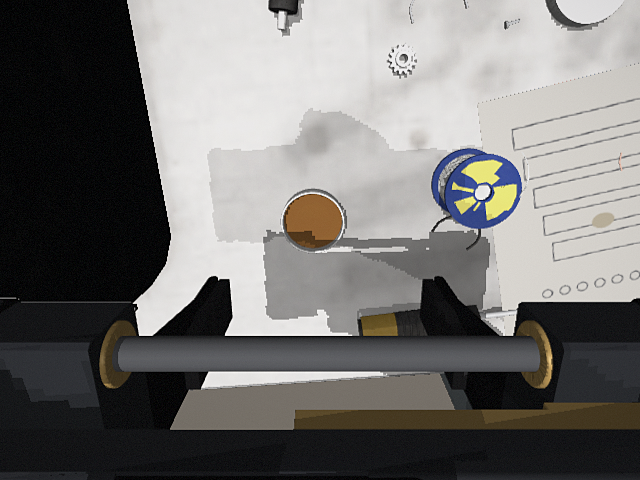

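The tin is centred at (312.5,220.5). The reel is clear at (480,190), and the screwdriver is near (400,325) outside the finger path.

Run:
```python
from m import *
w=look('w5b');A=blob(w['image'],(230,150,400,290),(5,100,60),(22,255,255))
# white rim + paste outline: everything in tin: use two wrist heights later; paste on z 12..15
for z in(12,14,16):print(z,plane(w,cen(A),z),rect(w,A,z)[1])
g=cv2.cvtColor(w['image'],cv2.COLOR_RGB2GRAY);c=cv2.HoughCircles(g[150:290,230:400],cv2.HOUGH_GRADIENT,1,50,param1=100,param2=20,minRadius=24,maxRadius=40);print(c+np.array([230,150,0]) if c is not None else c)
print(plane(w,(480,190),39))
```

```text
tcp [442.9 348.2 148.3] yaw -4.60479538679618 v 0.005029446065432094
12 [442.2 358.6  12. ] (45.26233673095703, 43.68267059326172)
14 [442.8 358.5  14. ] (44.95977020263672, 43.39070510864258)
16 [443.4 358.4  16. ] (44.6572380065918, 43.098690032958984)
[[[313.5 221.5  30.5]]]
[462.3 237.6  39. ]
```

Call:
play_rows --pt "0 0.026 -0.1 0 0 0 1" --pt "0 0.026 -0.2 0 0 0 1" --pt "0 0.026 -0.28 0 0 0 1" --pt "0 0.026 -0.33 0 0 0 1" --pt "0 0.026 -0.36 0 0 0 1" --pt "0 0.026 -0.36 0 0 0 1" --pt "0 0.026 -0.36 0 0 0 1" --pt "0 0.026 -0.36 0 0 0 1"

```text
clock: 10.85
tcp_pos: [443.3, 359.5, 4.9]
orientation: [-3.138, 0.126, -0.002]
force: [-0.2, 0.7, -0.2]
gripper_width: 87.2
grip_force: 0.0
```

Call:
play_rows --pt "0 0 0 0 0 0 0.3" --pt "0 0 0 0 0 0 0.3" --pt "0 0 0 0 0 0 0.3" --pt "0 0 0 0 0 0 0.3" --pt "0 0 0 0 0 0 0.3" --pt "0 0 0 0 0 0 0.3" --pt "0 0 0 0 0 0 0.3" --pt "0 0 0 0 0 0 0.3"

```text
clock: 11.52
tcp_pos: [442.7, 358.7, 4.0]
orientation: [3.139, -0.126, 0.0]
force: [0.3, 0.5, 0.6]
gripper_width: 48.0
grip_force: 30.0
```

Call:
play_rows --pt "0 0 0.1 0 0 0 0.3" --pt "0 0 0.2 0 0 0 0.3" --pt "0 0 0.3 0 0 0 0.3" --pt "0.24 -0.8 0.35 0 0 0 0.3" --pt "0.24 -0.8 0.35 0 0 0 0.3" --pt "0.24 -0.8 0.35 0 0 0 0.3" --pt "0.24 -0.8 0.35 0 0 0 0.3" --pt "0.24 -0.8 0.35 0 0 0 0.3"

```text
clock: 12.18
tcp_pos: [502.5, 157.6, 136.6]
orientation: [3.139, -0.125, 0.0]
force: [1.1, 0.1, 0.1]
gripper_width: 48.4
grip_force: 30.0
```

Call:
play_rows --pt "0.24 -0.8 0 0 0 0 0.3" --pt "0.24 -0.8 0 0 0 0 0.3" --pt "0.24 -0.8 0 0 0 0 0.3" --pt "0.24 -0.8 0 0 0 0 0.3" --pt "0.24 -0.8 0 0 0 0 0.3" --pt "0.24 -0.8 0 0 0 0 0.3" --pt "0.24 -0.8 0 0 0 0 0.3" --pt "0.24 -0.8 0 0 0 0 0.3"

```text
clock: 12.85
tcp_pos: [598.2, -161.7, 136.3]
orientation: [3.139, -0.126, -0.0]
force: [0.4, 0.8, -0.9]
gripper_width: 48.1
grip_force: 30.0
```

Call:
play_rows --pt "0.085 -0.32 0 0 0 0 0.3" --pt "0.085 -0.32 0 0 0 0 0.3" --pt "0.085 -0.32 0 0 0 0 0.3" --pt "0.085 -0.32 0 0 0 0 0.3" --pt "0.085 -0.32 0 0 0 0 0.3" --pt "0.085 -0.32 0 0 0 0 0.3" --pt "0.085 -0.32 0 0 0 0 0.3" --pt "0.085 -0.32 0 0 0 0 0.3"

```text
clock: 13.52
tcp_pos: [632.4, -285.2, 136.4]
orientation: [-3.138, 0.121, 0.0]
force: [-0.6, -0.7, -0.8]
gripper_width: 48.2
grip_force: 30.0
```

Run:
```python
from m import *
w=look('w6');A=blob(w['image'],(200,200,450,330),(5,100,60),(22,255,255));print(cv2.boundingRect(A))
s=env.state();print(plane(w,cen(A),s['tcp_pos'][2]+9))
for p in((632,-293,0),(607,-293,0),(632,-268,0)):print(proj(w,p))
```

```text
tcp [ 632.5 -285.5  136.5] yaw -4.41599074384854 v 0.008234393866137406
(274, 264, 104, 66)
[ 636.4 -285.6  145.5]
[335.6 217.9]
[337.7 247.6]
[304.1 220.3]
```

View pics/w6.png

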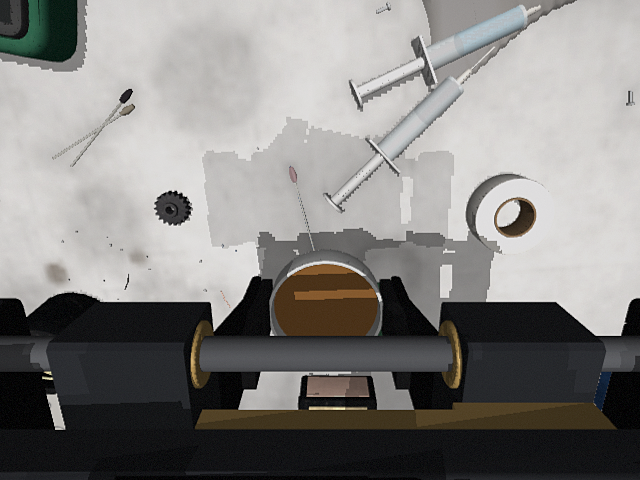

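The held tin is at (326,297). A swab runs from (292,172) to (313,250), and a syringe's thumb end at (333,203) lies close to the target footprint. I'll measure both before lowering.

Run:
```python
from m import *
w=look('w6b');t=snap('top')
im=cv2.imread('pics/top0.png');print('target in top',proj(t,[632.2,-293,0]),proj(t,[657,-293,0]),proj(t,[607,-293,0]))
a=cv2.resize(im[130:245,440:540],(400,460),interpolation=2)
b=cv2.resize(cv2.imread('pics/w6.png')[140:270,270:400],(400,400),interpolation=2)
o=np.zeros((460,800,3),np.uint8);o[:,:400]=a;o[:400,400:]=b
for z in(0,16):
  for k in np.arange(0,6.3,.05):
    q=[632.2+25*np.cos(k),-293+25*np.sin(k),0]
    u=proj(t,q);cv2.circle(o,(int((u[0]-440)*4),int((u[1]-130)*4)),1,(0,0,255),-1)
    u=proj(w,q);x,y=int((u[0]-270)*400/130),int((u[1]-140)*400/130)
    if 0<=x<400: cv2.circle(o,(400+x,y),1,(0,0,255),-1)
cv2.imwrite('pics/z2.png',o)
```

```text
tcp [ 632.5 -285.8  136.7] yaw -4.439490309571776 v 0.008296487705657461
target in top [478.8 176.1] [478.5 164.4] [479.1 188.1]
```

View pics/z2.png

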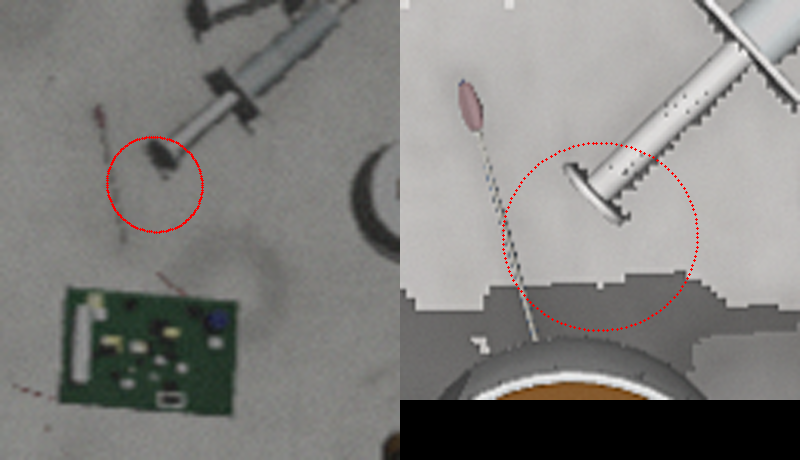

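The syringe's thumb flange overlaps the target footprint (red circle), and the swab grazes its left edge. I'll lower in stages and watch the force to see whether the clutter is solid.

Call:
play_rows --pt "0 -0.018 -0.1 0 0 0 0.3" --pt "0 -0.018 -0.18 0 0 0 0.3" --pt "0 -0.018 -0.23 0 0 0 0.3" --pt "0 -0.018 -0.26 0 0 0 0.3" --pt "0 -0.018 -0.26 0 0 0 0.3" --pt "0 -0.018 -0.26 0 0 0 0.3" --pt "0 -0.018 -0.26 0 0 0 0.3" --pt "0 -0.018 -0.26 0 0 0 0.3"

```text
clock: 14.33
tcp_pos: [633.8, -295.3, 34.6]
orientation: [3.138, -0.125, 0.006]
force: [-0.6, -1.0, -0.4]
gripper_width: 48.4
grip_force: 30.0
```

Call:
play_rows --pt "0 0 -0.005 0 0 0 0.3" --pt "0 0 -0.01 0 0 0 0.3" --pt "0 0 -0.015 0 0 0 0.3" --pt "0 0 -0.02 0 0 0 0.3" --pt "0 0 -0.025 0 0 0 0.3" --pt "0 0 -0.025 0 0 0 0.3" --pt "0 0 -0.025 0 0 0 0.3" --pt "0 0 -0.025 0 0 0 0.3"

```text
clock: 15.0
tcp_pos: [632.3, -295.0, 22.3]
orientation: [3.139, -0.126, 0.0]
force: [0.2, -0.0, -0.7]
gripper_width: 48.3
grip_force: 30.0
```

Call:
play_rows --pt "0 0 -0.005 0 0 0 0.3" --pt "0 0 -0.01 0 0 0 0.3" --pt "0 0 -0.012 0 0 0 0.3" --pt "0 0 -0.012 0 0 0 0.3" --pt "0 0 -0.012 0 0 0 0.3" --pt "0 0 -0.012 0 0 0 0.3" --pt "0 0 -0.012 0 0 0 0.3" --pt "0 0 -0.012 0 0 0 0.3"

```text
clock: 15.67
tcp_pos: [632.3, -294.9, 17.7]
orientation: [3.139, -0.126, 0.0]
force: [0.6, 0.7, -0.7]
gripper_width: 48.3
grip_force: 30.0
```

Run:
```python
from m import *
w=look('w7');print(env.state()['force'])
```

```text
tcp [ 632.3 -294.9   17.7] yaw -4.589698519456997 v 0.0016990162865512081
[ 0.2 -0.4 -1.5]
```

View pics/w7.png

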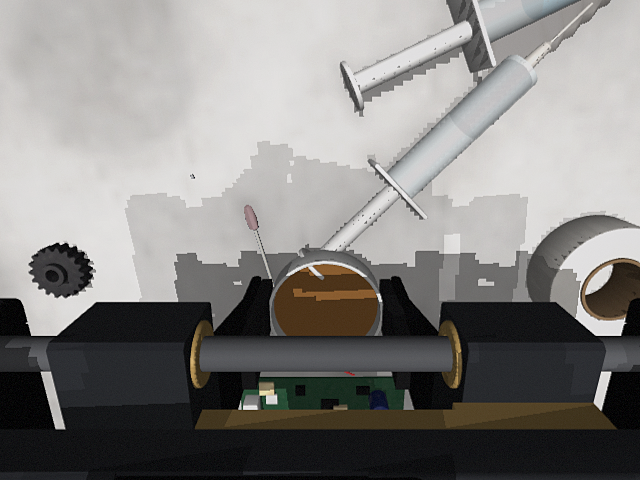

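The syringe shows through the tin at (315,268) with no contact force, so the clutter is non-colliding decoration. I'll carry on lowering and release.

Call:
play_rows --pt "0 0.004 -0.01 0 0 0 0.3" --pt "0 0.004 -0.02 0 0 0 0.3" --pt "0 0.004 -0.033 0 0 0 0.3" --pt "0 0.004 -0.033 0 0 0 0.3" --pt "0 0.004 -0.033 0 0 0 0.3" --pt "0 0.004 -0.033 0 0 0 0.3" --pt "0 0.004 -0.033 0 0 0 0.3" --pt "0 0.004 -0.033 0 0 0 0.3"

```text
clock: 16.38
tcp_pos: [632.1, -293.4, 4.3]
orientation: [3.139, -0.126, -0.0]
force: [0.6, -0.9, 0.5]
gripper_width: 48.2
grip_force: 30.2
```

Call:
play_rows --pt "0 0 0 0 0 0 0.7" --pt "0 0 0 0 0 0 1" --pt "0 0 0 0 0 0 1" --pt "0 0 0 0 0 0 1" --pt "0 0 0 0 0 0 1" --pt "0 0 0 0 0 0 1" --pt "0 0 0 0 0 0 1" --pt "0 0 0 0 0 0 1"

```text
clock: 17.05
tcp_pos: [632.2, -293.4, 4.4]
orientation: [3.139, -0.126, 0.0]
force: [-0.1, -0.0, 0.2]
gripper_width: 85.7
grip_force: 0.0
```

Call:
play_rows --pt "0 0 0.1 0 0 0 1" --pt "0 0 0.2 0 0 0 1" --pt "0 0 0.3 0 0 0 1" --pt "0 0 0.35 0 0 0 1" --pt "0 0 0.35 0 0 0 1" --pt "0 0 0.35 0 0 0 1" --pt "0 0 0.35 0 0 0 1" --pt "0 0 0.35 0 0 0 1"

```text
clock: 17.72
tcp_pos: [631.0, -292.9, 142.4]
orientation: [-3.138, 0.126, 0.005]
force: [0.7, 0.5, -0.3]
gripper_width: 87.2
grip_force: 0.0
```

Run:
```python
from m import *
w=look('w8');u=proj(w,[632,-293,14]);x,y=u.astype(int)
A=blob(w['image'],(x-90,y-70,x+90,y+70),(5,100,60),(22,255,255));
print(u,cv2.fitEllipse(A),plane(w,cv2.fitEllipse(A)[0],13),rect(w,A,13))
im=w['image'][y-60:y+60,x-80:x+80,::-1];cv2.imwrite('pics/z3.png',cv2.resize(im,(480,360)))
t=snap('top');im=t['image'].copy();h=cv2.cvtColor(im,cv2.COLOR_RGB2HSV)
from h import *
s=snap('scene');W=blob(s['image'],(255,240,295,272),(0,0,140),(180,60,255));print('lid scene',cv2.boundingRect(W),cen(W))
# lid position from top0 by brightness
i0=cv2.cvtColor(cv2.imread('pics/top0.png'),cv2.COLOR_BGR2GRAY)[174:214,242:284]
_,m=cv2.threshold(cv2.GaussianBlur(i0,(3,3),0),0,255,cv2.THRESH_OTSU);c=max(cv2.findContours(m,0,2)[0],key=cv2.contourArea);print(cv2.boundingRect(c),plane(t,np.array(cen(c))+[242,174],12), plane(t,(262,194),12),plane(t,(220,259),39))
```

```text
tcp [ 631.2 -292.9  142.4] yaw -4.579303774321388 v 0.006062809381527066
[325.6 219.2] ((326.4621276855469, 220.4093780517578), (50.87948989868164, 58.933650970458984), 85.567626953125) [ 630.7 -293.6   13. ] ((630.3978271484375, -293.45379638671875), (44.62062072753906, 41.63349533081055), 88.18878936767578)
lid scene (255, 240, 40, 32) (275.53554572271383, 256.3200589970501)
(0, 0, 42, 40) [590.8 154.2  12. ] [589.9 155.2  12. ] [457.9 232.1  39. ]
```

View pics/z3.png

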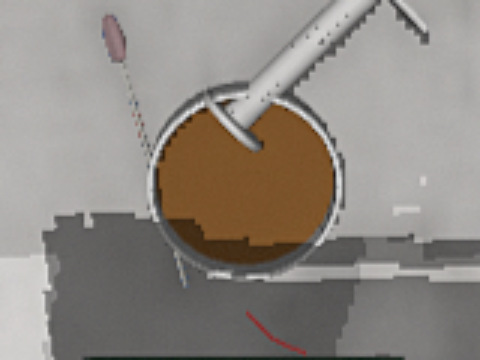

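The tin sits squarely at its spot; the decorative syringe merely passes through it visually. Next the lid, at roughly (590,155).

Call:
play_rows --pt "-0.08 0.8 0.02 0 0 0 1" --pt "-0.08 0.8 0.02 0 0 0 1" --pt "-0.08 0.8 0.02 0 0 0 1" --pt "-0.08 0.8 0.02 0 0 0 1" --pt "-0.08 0.8 0.02 0 0 0 1" --pt "-0.08 0.8 0.02 0 0 0 1" --pt "-0.08 0.8 0.02 0 0 0 1" --pt "-0.08 0.8 0.02 0 0 0 1"

```text
clock: 18.53
tcp_pos: [599.1, 31.4, 152.1]
orientation: [-3.138, 0.119, 0.002]
force: [0.1, -0.3, -0.8]
gripper_width: 86.9
grip_force: 0.0
```

Call:
play_rows --pt "-0.025 0.32 0 0 0 0 1" --pt "-0.025 0.32 0 0 0 0 1" --pt "-0.025 0.32 0 0 0 0 1" --pt "-0.025 0.32 0 0 0 0 1" --pt "-0.025 0.32 0 0 0 0 1" --pt "-0.025 0.32 0 0 0 0 1" --pt "-0.025 0.32 0 0 0 0 1" --pt "-0.025 0.32 0 0 0 0 1"

```text
clock: 19.2
tcp_pos: [590.7, 152.1, 152.1]
orientation: [3.138, -0.131, -0.0]
force: [-0.3, -0.2, 0.1]
gripper_width: 86.8
grip_force: 0.0
```

Run:
```python
from m import *
w=look('w9');x,y=proj(w,[590,155,12]).astype(int);print(x,y)
g=cv2.cvtColor(w['image'],cv2.COLOR_RGB2GRAY)
c=cv2.HoughCircles(g[y-70:y+70,x-90:x+90],cv2.HOUGH_GRADIENT,1,50,param1=80,param2=15,minRadius=26,maxRadius=42)
print(c)
if c is not None: c=c[0,0]+[x-90,y-70,0];print(plane(w,c[:2],12),c)
im=w['image'][y-60:y+60,x-80:x+80,::-1];cv2.imwrite('pics/z4.png',cv2.resize(im,(480,360)))
```

```text
tcp [590.7 152.3 152.2] yaw -4.781814222207699 v 0.0100556417607634
321 218
[[[87.5 65.5 32. ]]]
[593.9 157.2  12. ] [318.5 213.5  32. ]
```

View pics/z4.png

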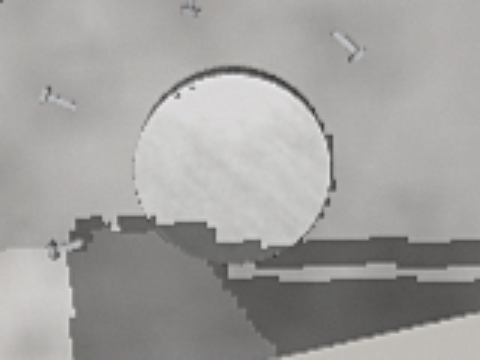

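The lid's top circle is centred at about (318.5,213.7), which puts it at (593.7,157.2).

Call:
play_rows --pt "0.007 0.012 -0.1 0 0 0 1" --pt "0.007 0.012 -0.2 0 0 0 1" --pt "0.007 0.012 -0.28 0 0 0 1" --pt "0.007 0.012 -0.34 0 0 0 1" --pt "0.007 0.012 -0.372 0 0 0 1" --pt "0.007 0.012 -0.372 0 0 0 1" --pt "0.007 0.012 -0.372 0 0 0 1" --pt "0.007 0.012 -0.372 0 0 0 1"

```text
clock: 19.92
tcp_pos: [594.0, 159.0, 4.3]
orientation: [-3.139, 0.127, -0.003]
force: [-0.6, 0.6, 0.8]
gripper_width: 86.7
grip_force: 0.0
```

Call:
play_rows --pt "0 0 0 0 0 0 0.3" --pt "0 0 0 0 0 0 0.3" --pt "0 0 0 0 0 0 0.3" --pt "0 0 0 0 0 0 0.3" --pt "0 0 0 0 0 0 0.3" --pt "0 0 0 0 0 0 0.3" --pt "0 0 0 0 0 0 0.3" --pt "0 0 0 0 0 0 0.3"

```text
clock: 20.58
tcp_pos: [593.0, 159.4, 3.6]
orientation: [3.139, -0.126, 0.0]
force: [1.0, -0.2, 1.0]
gripper_width: 50.7
grip_force: 30.0
```

Call:
play_rows --pt "0 0 0.1 0 0 0 0.3" --pt "0 0 0.2 0 0 0 0.3" --pt "0.06 -0.8 0.28 0 0 0 0.3" --pt "0.06 -0.8 0.28 0 0 0 0.3" --pt "0.06 -0.8 0.28 0 0 0 0.3" --pt "0.06 -0.8 0.28 0 0 0 0.3" --pt "0.06 -0.8 0.28 0 0 0 0.3" --pt "0.06 -0.8 0.28 0 0 0 0.3"

```text
clock: 21.25
tcp_pos: [611.4, -90.6, 108.7]
orientation: [3.139, -0.125, 0.0]
force: [0.3, -0.7, -0.4]
gripper_width: 51.0
grip_force: 30.0
```

Call:
play_rows --pt "0.036 -0.5 0 0 0 0 0.3" --pt "0.036 -0.5 0 0 0 0 0.3" --pt "0.036 -0.5 0 0 0 0 0.3" --pt "0.036 -0.5 0 0 0 0 0.3" --pt "0.036 -0.5 0 0 0 0 0.3" --pt "0.036 -0.5 0 0 0 0 0.3" --pt "0.036 -0.5 0 0 0 0 0.3" --pt "0.036 -0.5 0 0 0 0 0.3"

```text
clock: 21.92
tcp_pos: [626.0, -287.6, 108.0]
orientation: [-3.138, 0.125, 0.001]
force: [-0.1, 0.9, -0.8]
gripper_width: 50.5
grip_force: 30.0
```

Call:
play_rows --pt "0.014 -0.014 -0.08 0 0 0 0.3" --pt "0.014 -0.014 -0.14 0 0 0 0.3" --pt "0.014 -0.014 -0.17 0 0 0 0.3" --pt "0.014 -0.014 -0.17 0 0 0 0.3" --pt "0.014 -0.014 -0.17 0 0 0 0.3" --pt "0.014 -0.014 -0.17 0 0 0 0.3" --pt "0.014 -0.014 -0.17 0 0 0 0.3" --pt "0.014 -0.014 -0.17 0 0 0 0.3"

```text
clock: 22.58
tcp_pos: [632.7, -294.3, 42.1]
orientation: [3.138, -0.125, 0.004]
force: [-0.1, -0.6, 0.3]
gripper_width: 50.7
grip_force: 30.0
```

Run:
```python
from m import *
w=look('w10')
```

```text
tcp [ 632.4 -294.4   41.9] yaw -4.583901379718558 v 0.0055369479674943324
```

Call:
play_rows --pt "0 0.002 -0.01 0 0 0 0.3" --pt "0 0.002 -0.02 0 0 0 0.3" --pt "0 0.002 -0.03 0 0 0 0.3" --pt "0 0.002 -0.04 0 0 0 0.3" --pt "0 0.002 -0.05 0 0 0 0.3" --pt "0 0.002 -0.053 0 0 0 0.3" --pt "0 0.002 -0.053 0 0 0 0.3" --pt "0 0.002 -0.053 0 0 0 0.3"

```text
clock: 23.3
tcp_pos: [631.4, -293.4, 19.6]
orientation: [-3.139, 0.126, 0.001]
force: [-1.8, 1.2, 5.5]
gripper_width: 51.0
grip_force: 30.0
```

Run:
```python
from m import *
w=look('w11');print(env.state()['force'])
```

```text
tcp [ 631.5 -293.4   19.6] yaw -4.589126974531952 v 0.0021460292075684713
[-2.1  0.6  5.4]
```

View pics/w11.png

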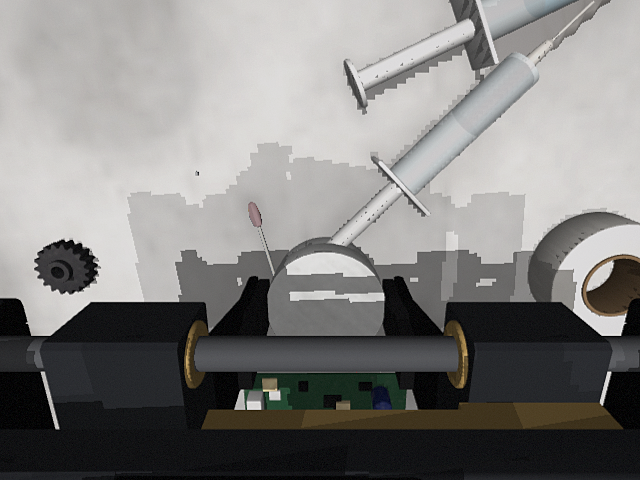

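The lid sits level on the tin at (326,293), with a contact force of 5 N. I'll release and lift.

Call:
play_rows --pt "0 0 0 0 0 0 0.7" --pt "0 0 0 0 0 0 1" --pt "0 0 0 0 0 0 1" --pt "0 0 0 0 0 0 1" --pt "0 0 0 0 0 0 1" --pt "0 0 0 0 0 0 1" --pt "0 0 0 0 0 0 1" --pt "0 0 0 0 0 0 1"

```text
clock: 24.02
tcp_pos: [631.7, -293.4, 19.1]
orientation: [3.139, -0.126, 0.0]
force: [-0.2, 0.2, 0.3]
gripper_width: 85.9
grip_force: 0.0
```

Call:
play_rows --pt "0 0 0.1 0 0 0 1" --pt "0 0 0.2 0 0 0 1" --pt "0 0 0.3 0 0 0 1" --pt "0 0 0.33 0 0 0 1" --pt "0 0 0.33 0 0 0 1" --pt "0 0 0.33 0 0 0 1" --pt "0 0 0.33 0 0 0 1" --pt "0 0 0.33 0 0 0 1"

```text
clock: 24.68
tcp_pos: [630.3, -293.0, 148.8]
orientation: [-3.138, 0.126, 0.006]
force: [0.6, 0.2, -0.5]
gripper_width: 87.2
grip_force: 0.0
```

```bash
cat >> m.py <<'E'
def circ(w,P,r0,r1):
    x,y=proj(w,P).astype(int);g=cv2.cvtColor(w['image'],cv2.COLOR_RGB2GRAY)
    c=cv2.HoughCircles(g[y-70:y+70,x-90:x+90],cv2.HOUGH_GRADIENT,1,50,param1=80,param2=15,minRadius=r0,maxRadius=r1)
    if c is not None: c=c[0,0]+[x-90,y-70,0];print(c,plane(w,c[:2],P[2]))
E
python3 - <<'E'
from m import *
w=look('w12');circ(w,[632,-293,28],28,44)
E
```

```text
tcp [ 630.5 -293.   148.9] yaw -4.582097480767977 v 0.00886711025396305
[325.5 220.5  33.3] [ 632.4 -293.1   28. ]
```

Call:
play_rows --pt "-0.206 0.57 0.1 0 0 0 1" --pt "-0.206 0.57 0.1 0 0 0 1" --pt "-0.206 0.57 0.1 0 0 0 1" --pt "-0.206 0.57 0.1 0 0 0 1" --pt "-0.206 0.57 0.1 0 0 0 1" --pt "-0.206 0.57 0.1 0 0 0 1" --pt "-0.206 0.57 0.1 0 0 0 1" --pt "-0.206 0.57 0.1 0 0 0 1"

```text
clock: 25.4
tcp_pos: [548.6, -62.7, 190.9]
orientation: [-3.139, 0.117, 0.001]
force: [0.1, -0.7, -0.3]
gripper_width: 87.1
grip_force: 0.0
```

Run:
```python
from m import *
w=look('w13');x,y=proj(w,[548,-65,51]).astype(int);print(x,y)
A=blob(w['image'],(x-90,y-90,x+90,y+75),(0,0,0),(180,255,70));print(cv2.boundingRect(A),cv2.contourArea(A))
B=blob(w['image'],(x-60,y-60,x+60,y+60),(12,40,90),(40,200,255));print('brass',cv2.boundingRect(B),plane(w,cen(B),51),rect(w,B,51))
for z in(0,25,51):
  p=np.array([proj(w,[548+36*np.cos(a),-65+36*np.sin(a),z]) for a in np.arange(0,6.3,.05)]);print(z,p.min(0),p.max(0))
circ(w,[548,-65,51],45,62)
im=w['image'][y-80:y+80,x-100:x+100,::-1];cv2.imwrite('pics/z5.png',cv2.resize(im,(600,480)))
```

```text
tcp [548.9 -65.  190.6] yaw -4.493401716845888 v 0.036404901427792624
328 217
(290, 161, 81, 91) 5479.5
brass (312, 191, 36, 40) [553.6 -66.6  51. ] ((553.3600463867188, -66.24457550048828), (27.97931480407715, 32.009559631347656), 85.7068862915039)
0 [289.1 163.3] [367.1 239.4]
25 [286.5 167.5] [370.  248.5]
51 [283.4 172.4] [373.5 259.3]
[336.5 205.5  47.1] [557.3 -72.1  51. ]
```

View pics/z5.png

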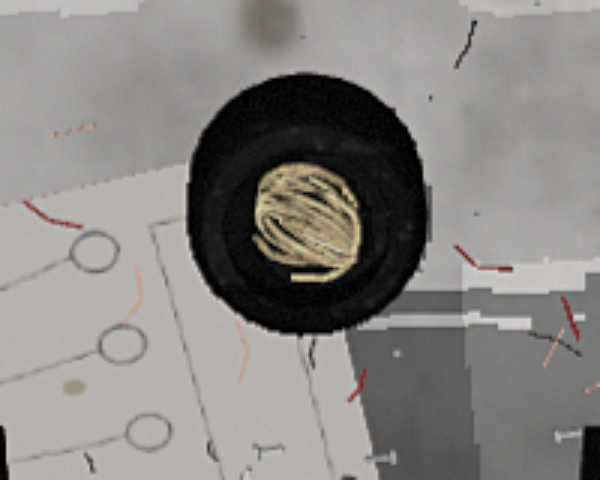

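Call:
play_rows --pt "-0.22 0.75 -0.08 0 0 0 1" --pt "-0.22 0.75 -0.08 0 0 0 1" --pt "-0.22 0.75 -0.08 0 0 0 1" --pt "-0.22 0.75 -0.08 0 0 0 1" --pt "-0.22 0.75 -0.08 0 0 0 1" --pt "-0.22 0.75 -0.08 0 0 0 1" --pt "-0.22 0.75 -0.08 0 0 0 1" --pt "-0.22 0.75 -0.08 0 0 0 1"

```text
clock: 26.12
tcp_pos: [460.0, 238.0, 158.1]
orientation: [-3.138, 0.122, 0.003]
force: [0.2, 0.5, 0.2]
gripper_width: 86.5
grip_force: 0.0
```

Call:
play_rows --pt "0 0 0 0 0 0 1" --pt "0 0 0 0 0 0 1" --pt "0 0 0 0 0 0 1" --pt "0 0 0 0 0 0 1" --pt "0 0 0 0 0 0 1" --pt "0 0 0 0 0 0 1" --pt "0 0 0 0 0 0 1" --pt "0 0 0 0 0 0 1"

```text
clock: 26.78
tcp_pos: [461.5, 234.1, 159.3]
orientation: [3.139, -0.127, 0.0]
force: [0.7, 0.6, -0.4]
gripper_width: 87.0
grip_force: 0.0
```

```bash
cat > reel.py <<'E'
from m import *
import sys
a=[float(v) for v in sys.argv[1:3]]
w=look('r%s'%sys.argv[3]);x,y=proj(w,[*a,39]).astype(int);print(x,y)
A=blob(w['image'],(x-90,y-80,x+90,y+70),(100,80,40),(130,255,255));print('blue+yellow',cv2.boundingRect(A))
hs=cv2.cvtColor(w['image'],cv2.COLOR_RGB2HSV)[y-80:y+70,x-90:x+90]
m=cv2.inRange(hs,(22,90,90),(38,255,255));ys,xs=np.nonzero(m);q=(xs.min()+x-90,xs.max()+x-90,ys.min()+y-80,ys.max()+y-80);print('yellow',q)
# lugs are three sectors: use min enclosing circle
c,r=cv2.minEnclosingCircle(np.c_[xs,ys].astype(np.float32));c=np.array(c)+[x-90,y-80];print('yc',c,r,plane(w,c,39))
for z in(0,39):
  p=np.array([proj(w,[a[0]+27*np.cos(k),a[1]+27*np.sin(k),z]) for k in np.arange(0,6.3,.05)]);print(z,p.min(0),p.max(0))
circ(w,[*a,39],28,48)
E
python3 reel.py 461.5 234 1
```

```text
tcp [461.4 234.3 159.3] yaw -4.619410049525102 v 0.004046432655443031
325 224
blue+yellow (288, 181, 72, 77)
yellow (np.int64(294), np.int64(354), np.int64(196), np.int64(250))
yc [323.8 224.1] 30.61663246154785 [461.5 235.3  39. ]
0 [293.7 179.2] [357.5 241.1]
39 [289.6 188.6] [361.5 257.6]
[323.5 210.5  30.7] [472.1 234.7  39. ]
```

Call:
play_rows --pt "0 0.002 -0.1 0 0 0 1" --pt "0 0.002 -0.2 0 0 0 1" --pt "0 0.002 -0.28 0 0 0 1" --pt "0 0.002 -0.34 0 0 0 1" --pt "0 0.002 -0.38 0 0 0 1" --pt "0 0.002 -0.39 0 0 0 1" --pt "0 0.002 -0.39 0 0 0 1" --pt "0 0.002 -0.39 0 0 0 1"

```text
clock: 27.5
tcp_pos: [461.9, 236.0, 4.0]
orientation: [-3.138, 0.126, -0.002]
force: [-0.2, 0.2, -0.1]
gripper_width: 86.9
grip_force: 0.0
```

Call:
play_rows --pt "0 0 0 0 0 0 0.3" --pt "0 0 0 0 0 0 0.3" --pt "0 0 0 0 0 0 0.3" --pt "0 0 0 0 0 0 0.3" --pt "0 0 0 0 0 0 0.3" --pt "0 0 0 0 0 0 0.3" --pt "0 0 0 0 0 0 0.3" --pt "0 0 0 0 0 0 0.3"

```text
clock: 28.17
tcp_pos: [461.4, 235.4, 3.4]
orientation: [3.139, -0.126, 0.0]
force: [-0.6, -0.8, 1.2]
gripper_width: 52.3
grip_force: 30.0
```

Call:
play_rows --pt "0 0 0.1 0 0 0 0.3" --pt "0 0 0.2 0 0 0 0.3" --pt "0 0 0.3 0 0 0 0.3" --pt "0.16 -0.8 0.33 0 0 0 0.3" --pt "0.16 -0.8 0.33 0 0 0 0.3" --pt "0.16 -0.8 0.33 0 0 0 0.3" --pt "0.16 -0.8 0.33 0 0 0 0.3" --pt "0.16 -0.8 0.33 0 0 0 0.3"

```text
clock: 28.83
tcp_pos: [501.7, 29.3, 130.9]
orientation: [3.139, -0.125, -0.0]
force: [0.8, -0.3, -2.3]
gripper_width: 52.7
grip_force: 30.0
```

Call:
play_rows --pt "0.12 -0.53 0 0 0 0 0.3" --pt "0.12 -0.53 0 0 0 0 0.3" --pt "0.12 -0.53 0 0 0 0 0.3" --pt "0.12 -0.53 0 0 0 0 0.3" --pt "0.12 -0.53 0 0 0 0 0.3" --pt "0.12 -0.53 0 0 0 0 0.3" --pt "0.12 -0.53 0 0 0 0 0.3" --pt "0.12 -0.53 0 0 0 0 0.3"

```text
clock: 29.5
tcp_pos: [549.5, -180.8, 130.2]
orientation: [-3.138, 0.128, 0.002]
force: [0.1, 0.2, -1.2]
gripper_width: 53.1
grip_force: 30.0
```

Call:
play_rows --pt "0 0 0 0 0 0 0.3" --pt "0 0 0 0 0 0 0.3" --pt "0 0 0 0 0 0 0.3" --pt "0 0 0 0 0 0 0.3" --pt "0 0 0 0 0 0 0.3" --pt "0 0 0 0 0 0 0.3" --pt "0 0 0 0 0 0 0.3" --pt "0 0 0 0 0 0 0.3"

```text
clock: 30.17
tcp_pos: [550.1, -180.7, 130.9]
orientation: [3.139, -0.126, 0.0]
force: [0.5, 0.1, -0.9]
gripper_width: 52.7
grip_force: 30.0
```

Call:
play_rows --pt "-0.003 0.01 -0.1 0 0 0 0.3" --pt "-0.003 0.01 -0.2 0 0 0 0.3" --pt "-0.003 0.01 -0.26 0 0 0 0.3" --pt "-0.003 0.01 -0.29 0 0 0 0.3" --pt "-0.003 0.01 -0.31 0 0 0 0.3" --pt "-0.003 0.01 -0.317 0 0 0 0.3" --pt "-0.003 0.01 -0.317 0 0 0 0.3" --pt "-0.003 0.01 -0.317 0 0 0 0.3"

```text
clock: 30.83
tcp_pos: [550.2, -177.1, 5.5]
orientation: [3.138, -0.126, 0.005]
force: [-0.3, -0.1, -1.1]
gripper_width: 53.1
grip_force: 30.0
```

Call:
play_rows --pt "0 0 0 0 0 0 0.3" --pt "0 0 0 0 0 0 0.8" --pt "0 0 0 0 0 0 0.8" --pt "0 0 0 0 0 0 0.8" --pt "0 0 0 0 0 0 0.8" --pt "0 0 0 0 0 0 0.8" --pt "0 0 0 0 0 0 0.8" --pt "0 0 0 0 0 0 0.8"

```text
clock: 31.5
tcp_pos: [548.9, -176.7, 4.1]
orientation: [3.139, -0.126, 0.0]
force: [-0.1, 0.2, 0.0]
gripper_width: 69.8
grip_force: 0.0
```

Call:
play_rows --pt "0 0 0.1 0 0 0 0.8" --pt "0 0 0.2 0 0 0 0.8" --pt "0 0 0.3 0 0 0 0.8" --pt "0 0 0.4 0 0 0 0.8" --pt "0 0 0.55 0 0 0 0.8" --pt "0 0 0.55 0 0 0 0.8" --pt "0 0 0.55 0 0 0 0.8" --pt "0 0 0.55 0 0 0 0.8"

```text
clock: 32.17
tcp_pos: [549.3, -176.9, 225.3]
orientation: [3.138, -0.126, 0.004]
force: [0.8, -0.4, -0.8]
gripper_width: 69.8
grip_force: 0.0
```

```bash
python3 reel.py 548.8 -176.5 2
python3 - <<'E'
from m import *
w=look('w20');board(w);x,y=proj(w,[550,-66.5,51]).astype(int);x0=max(x-90,0)
A=blob(w['image'],(x0,y-90,x+75,y+75),(0,0,0),(180,255,70));print('cleaner',cv2.boundingRect(A))
B=blob(w['image'],(x0,y-60,x+60,y+60),(12,40,90),(40,200,255));print('brass',plane(w,cen(B),51))
for c in((550,-66.5),(548,-65)):
  p=np.array([proj(w,[c[0]+36*np.cos(a),c[1]+36*np.sin(a),0]) for a in np.arange(0,6.3,.05)]);print(c,p.min(0),p.max(0))
x,y=proj(w,[465.5,-281,35]).astype(int);print(x,y)
s=snap('scene');save(s,'send')
E
```

```text
tcp [ 548.3 -176.7  223.6] yaw -4.588905899814366 v 0.025436159656850386
324 204
blue+yellow (296, 169, 59, 63)
yellow (np.int64(301), np.int64(350), np.int64(179), np.int64(225))
yc [325.3 203.3] 25.123476028442383 [ 549.8 -176.9   39. ]
0 [298.2 168.5] [351.8 221.1]
39 [295.4 174.9] [354.6 232.6]
[325.5 202.5  29.7] [ 550.6 -177.1   39. ]
tcp [ 547.8 -176.6  222.6] yaw -4.582716966226636 v 0.019210362195281386
bbox (390, 157, 95, 59)
board ((547.8067626953125, -286.3080139160156), (89.67560577392578, 58.16946029663086), 85.38986206054688)
cleaner (168, 166, 83, 79)
brass [553.5 -69.6  51. ]
(550, -66.5) [180.4 165.6] [252.1 235.4]
(548, -65) [179.3 167.8] [250.9 237.3]
439 276
```

```bash
python3 -c "
from h import *
print(env.state()['clock'],env.hand_in())"
```

```text
the job is handed in; nothing more can be done
32.3167 None
```

I handed in the job at 32.3 s with everything placed in the order asked: by my last camera checks, the head, flux tin, lid and reel were each within about 2 mm of target (verdict not returned).

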